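Move a charged slide-in battery pack from its charger to a cordless food chopper

ROBOT

A 6-joint arm with a two-finger parallel gripper is mounted at the origin on a cart in front of the work surface, level with it; the furniture and walls round the work are solid. World frame = base frame: x ahead of the robot, y to its left, z up, the work surface at z = 0. Lengths are in m, angles in rad, forces in N, time in s.
With the tool pointing down it reaches from about 0.3 to 0.95 m from the base axis. Payload 3.1 kg.
Tool frame: the origin (TCP) lies midway between the tips of the shut fingers; the grasp point (between the pads) lies 19 mm behind it (env.grasp_offset is the distance from the TCP to the grasp point, in m); z points along the fingers, y is the line along which they close (so a half turn about z gives the same grasp; the last joint's range is limited). The gripper opens to 85 mm and grips with 20 to 120 N. Pads are 22 mm wide; open, the fingers measure 114 mm over their backs; the gripper's body (76 mm by 85 mm) begins 54 mm behind the grasp point. The pads swing forward as they close: fully open they stand 13 mm farther back than shut.
Start: joints at [-1.236, 0.308, 1.634, -0, 1.2, -0.07], TCP at [0.246, -0.575, 0.231] pointing down, gripper open.
Joint ranges: [-3.06, 3.06], [-0.79, 1.96], [0.05, 2.63], [-1.19, 4.34], [0.05, 2.64], [-2.94, 2.94]. Speed limits (rad/s): [2.79, 2.79, 3.14, 3.14, 3.14, 3.14].

INTERFACE

Orientations are given as a unit quaternion [w, x, y, z].
In Python, from cell import telemetry, optics, workorder, env gives the robot as it stands.
- The arm moves only by the tool move_arm, never from a script. Its argument "rows" is a list of rows, each a list of 3 entries, a list of its own where there are three numbers: the shift along the tool's x, y, z in units of 25 mm (1.0 is 25 mm), then the turn, a rotation vector about the tool's x, y, z in units of 6 degrees (1.0 is 6 degrees), then the opening, from 0 (shut) to 1 (fully open). A call has 1 to 20 rows; each row is the pose to reach, as a shift and turn from the pose commanded when the call began, along the tool's axes at that moment; what a row does not reach only later rows make up. A row lasts 1/8 s, in which the tool goes at most 62.5 mm and 10.7 degrees, less where a joint would pass 70% of its speed; a pose out of reach is approached as far as the arm can. A call with a gripper value outside its range is refused whole. The fingers move at their own pace and stop on an object; "force" is the grip in N (left out, the last holds). Time passes only in rows, so rows that repeat a pose let the fingers close. It gives the time, the measured TCP pose, the force, the opening and the grip force at its end, in the units of the state.
- telemetry.observe(): the state, without advancing time (a new reading comes with each control period).
- optics.camera(name): name is "scene" or "top"; returns a dict with "img" (480x640x3 uint8, red, green, blue), "camera_matrix" (3x3 intrinsics, pixels), "rvec" (rotation vector, rad) and "tvec" (3), from world to camera coordinates, as OpenCV has them. Camera axes: x right, y down, z forward; pixel columns grow to the right and rows downward; lengths in m; the calibration is good to about 2 mm. A picture is of the moment at which its call begins. There is no depth.
- workorder.job_done(): hands the job in; it is judged then, once.
The state is a dict: "t": time; "joint_positions": joint angles; "qvel": joint speeds; "joint_torque": joint torques, N m; "eef_pos": TCP position; "tool_rot": TCP orientation; "contact_force": force on the tool from outside, world axes, zero at the start; "moment": the same for the moment, N m; "width": finger opening in m; "gripper_force": force on a finger pad.
Only numpy, scipy, OpenCV 4.12 (cv2) and the standard library are available. Lean on these libraries where they do the work, as an engineer would, in place of code of your own. Each camera call takes 0.05 s, during which the arm holds its last target. There are 200 camera calls.

TASK

The battery pack in the charger is charged: press down the charger's catch paddle so that the pack springs loose, draw it out of the rail, and fit it to the cordless food chopper (the one with the bowl behind its hood). Set it on the chopper's rail nose first and slide it in gently, feeling for the catch, until it clicks into the pack; do not lean on the rubber end stop behind it (no more than about 10 N), for the depth of the catch differs from chopper to chopper. Let go of the pack and leave the other things where they stand.

Things in the scene. Friction and masses are not known exactly. Their poses are not given: they have to be found in the camera images.
- charger: White charger, fixed: low dock 214 long (x -129 to 85) x 84 x 67 mm, no bowl. Origin on the worktop, z up; rail along its x, pack slides in towards +x. The pack starts latched with its origin at x -13.5, z 22. Catch lifted (joint over 0.2): a 3-6 N spring pushes it 10 to 18 mm towards -x; the paddle may then be let go. Over 20 N on it is too rough.
- charger_mouth (a point): Charger: where the rail's lips begin, at (-44, 0, 22) mm in its frame, on the smooth deck (z = 22). Draw the pack out level towards -x until its nose is past this point, only then lift it. Sizes of rail, lips and hood as on the chopper.
- chopper: White cordless food chopper, fixed: dock of the charger's shape and sizes, and behind it at x 160 a round tower 112 across with clear bowl and lid, 153 high. Origin on the worktop under the dock, z up; rail along its x, pack slides in towards +x. Catch tooth and end stop sit together inside at a depth set anywhere over 28 mm and not told: it must be felt.
- chopper_landing (a point): Chopper: where the pack's origin goes when it is set down foot flat on the deck, (-90, 0, 22) mm in the dock's frame, nose just short of the lips. The landing is open above, x -129 to -44, between kerbs 8 high and 70 apart that funnel to a channel 62 wide from x -60 to -45.
- chopper_mouth (a point): Chopper: where the lips begin, (-44, 0, 22) mm in the dock's frame. From here on the channel is 62 wide (foot of the pack: 60) and the lips' undersides are 9.5 above the deck (foot: 8 thick), 46 between the lips.
- chopper_hood (a point): Front edge of the top of the chopper's hood, (-28, 0, 67) mm in the dock's frame. The pack clicks with its origin between x -41.5 and -13.5 in the dock's frame; a rubber stop is 1.5 mm further in. The tooth's ramp is met about 30 mm before the click: some 14 mm of rising push (to 4-9 N), then 16 mm of light push (2-5 N), then the click. Over 12 N is too rough.
- pack: Grey battery pack, loose, 0.36 to 0.54 kg. Origin: centre of underside, x to the nose, z up. Foot 60 wide, 8 thick, x -58 to 42. Rear body 44 wide, 34 high, x -58 to -6. Nose 44 wide, 20 high, x -6 to 42, with a cross groove 3.6 deep in its top at x 14 to 26 for the catch tooth, which drops from above. Grip rib 24 wide (y), x -56 to -20, z 34 to 62.
- pack_grip (a point): Centre of the top of the pack's grip rib, at (-38, 0, 62) mm in the pack's frame; pinch the rib across y, fingertips down to about 24 mm below this point.
- pack_nose (a point): Tip of the pack's nose at its underside, (42, 0, 0) mm in the pack's frame.
- charger_catch (a joint): Charger's rocker catch, rad: 0 = tooth fully down with no pack, about 0.08 = tooth in the pack's groove (start), about 0.2 = tooth lifted clear onto the pack's nose top, 0.30 = paddle at its lower stop.
- chopper_catch (a joint): Chopper's rocker catch, rad, same meaning: 0 with no pack; it rises to about 0.2 as the nose lifts the tooth and falls back to about 0.08 as the tooth clicks into the groove.
- chopper_bumper (a joint): The chopper's rubber end stop behind the catch, hidden under the hood and set with it, m: 0 untouched, grows as the pack's nose presses it in, 5 N/mm. The pack meets it 1.5 mm after the click; it need not be touched. Pressed in by more than 2.5 mm (12.5 N) it is overloaded.
- charger_catch_paddle (a point): Centre of the top of the charger's catch paddle, a grey plate 28 (x) x 40 (y) mm that stands behind the hood, about 78 mm along x from the charger's origin and 78 to 80 high. Press straight down from above: 3 to 8 N, about 8 mm of travel from the start to its stop; the paddle is 35 mm from its pivot; clear of everything 11 mm above the hood.
- peach_ornament: Bystander: small round peach-coloured ornament, 46 x 47 x 36 mm, origin at the centre of its underside. Leave it.
- match_box: Bystander: matchbox 36 x 54 x 15 mm, origin at the centre of its underside. Leave it.
- mug: Bystander: two-tone stoneware mug 78 x 108 x 74 mm, origin at the centre of its underside. Leave it.
- brush: Bystander: wooden scrubbing brush 48 x 124 x 38 mm, origin at the centre of its underside. Leave it.
- oats: Bystander: glass jar with wooden lid 69 x 69 x 98 mm, origin at the centre of its underside. Leave it.

How it is judged:
On the way, in this order (a step that is already met when the one before it is completed fails the run):
1. the charger's catch is pressed by the fingers and the pack has sprung at least 6 mm out of its latched place (contact force between the fingers and charger above 1 N and value of joint charger_catch above 0.15 rad and x of pack_nose in the frame of charger below 0.0225 m), for 0.05 s.
2. the pack is drawn out clear of the charger's rail (horizontal distance between pack_nose and charger above 0.1 m), for 0.1 s.
3. the chopper's catch is lifted by the pack's nose entering the rail (value of joint chopper_catch above 0.16 rad and x of pack_nose in the frame of chopper above -0.02 m and contact force between pack and chopper above 1 N).
At the end, for the whole second after the job is handed in: The pack sits in the chopper's rail, nose in, level and in line (3 mm, 0.05 rad), with the chopper's catch clicked down into its groove (catch at about 0.08 rad: between 0.05 and 0.10), at rest and released; the empty charger's catch is back at 0 (x of pack_nose in the frame of chopper between -0.001 and 0.034 m and y of pack_nose in the frame of chopper between -0.003 and 0.003 m and angle between the x axis of pack and the x axis of chopper, either way round below 0.05 rad and angle between pack's own z axis and vertical below 0.05 rad and value of joint chopper_catch between 0.05 and 0.1 rad and linear speed of pack below 0.01 m/s and value of joint charger_catch below 0.03 rad); the robot touches nothing.
It fails at once if the chopper's rubber end stop is pressed in by more than 2.5 mm (12.5 N) (value of joint chopper_bumper above 0.0025 m).
It fails at once if the pack is pressed against the chopper with more than 70 N in all (sum over catch, rail and stop) (contact force between pack and chopper above 70 N).
It fails at once if the pack is pulled or pressed against the charger with more than 70 N in all (sum over catch, ejector and rail; about 30 N at the start) (contact force between pack and charger above 70 N).
It fails at once if the charger is pushed by the robot with more than 25 N (contact force between the arm and charger above 25 N).
It fails at once if a bystander is moved more than 30 mm (distance of any of peach_ornament, match_box, mug, brush, oats from where it was at the start of the episode above 0.03 m).
It also fails if it takes over 72 s, if anything falls off the work surface, if the arm or the gripper's body presses on something with over 40 N, if the wrist force passes 120 N, or if a joint passes its speed limit or range.

## Working session

There is one attempt and no reset: what is moved stays moved. The work goes in short steps, Python scripts to look and compute and a tool call to move; the robot and the scene stay as the last step left them, time stands still between calls to the robot, and variables do not carry over. Pictures are saved under pics/ and viewed, at most 10 in all, crops included, and the job is handed in when it is done.

Besides the shell and the picture viewer there is one more tool, called after "Call:" in YAML: its name, and indented under it one key for each argument. move_arm: Moves the arm, as the interface text tells. Its arguments: {"type":"object","properties":{"rows":{"type":"array","items":{"type":"array"}},"force":{"type":"number"}},"required":["rows"]}

```bash
mkdir -p pics
python3 - <<'E'
from cell import telemetry, optics, env
import cv2,numpy as np
for n in("scene","top"):
    c=optics.camera(n); cv2.imwrite(f"pics/{n}0.png",c["img"][:,:,::-1]); np.savez(f"{n}.npz",**c)
    R=cv2.Rodrigues(np.array(c["rvec"]))[0]; print(n,-R.T@np.array(c["tvec"]).ravel(),c["camera_matrix"][0])
s=telemetry.observe();print(s, env.grasp_offset)
E
```

```text
scene [-0.27544847  0.57241288  0.7593092 ] [517.12960339   0.         318.2295329 ]
top [0.39845604 0.11646924 1.28627483] [462.74933015   0.         319.03903642]
{'t': 0.1, 'joint_positions': array([-1.23570728e+00,  3.08925684e-01,  1.63503989e+00,  4.81398912e-05,
        1.19967818e+00, -6.97060038e-02]), 'qvel': array([-0.00035378, -0.00157342, -0.00507219, -0.0001368 , -0.00014335,
       -0.00065101]), 'joint_torque': array([-6.35345041e-04, -4.16407299e+01, -2.77644521e+01, -1.26382824e-04,
        4.02149875e-03, -1.66176491e-06]), 'eef_pos': array([ 0.24588894, -0.57380793,  0.2301663 ]), 'tool_rot': array([-1.01950240e-03,  9.79588690e-01,  2.01009814e-01, -1.13457702e-04]), 'contact_force': array([ 0.27454904,  0.32130983, -0.91638818]), 'moment': array([0.03208097, 0.04116355, 0.04316918]), 'gripper_force': 0.0, 'width': 0.08530827540407915} 0.0187
```

View pics/scene0.png

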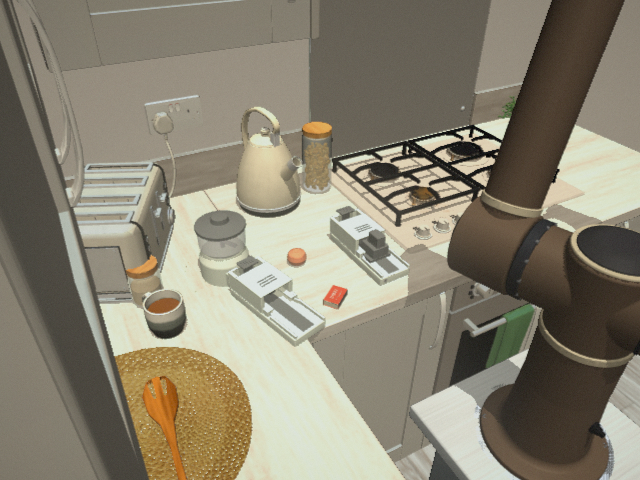

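View pics/top0.png

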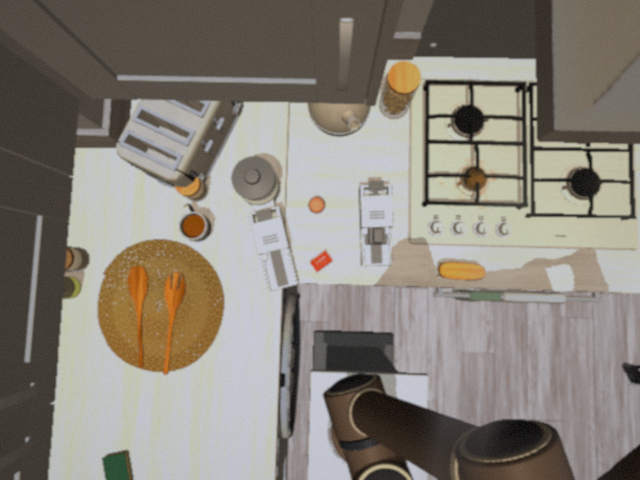

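The scene view shows the charger with its pack near (370,245), the chopper dock near (277,300) and its tower at (222,250). In the top view the charger is at (376,222), the chopper dock at (272,248) and the tower at (255,180). I'll zoom in.

Run:
```python
import cv2
t=cv2.imread("pics/top0.png")[165:305,230:410]; cv2.imwrite("pics/topc.png",cv2.resize(t,(720,560),interpolation=cv2.INTER_CUBIC))
t=cv2.imread("pics/scene0.png")[195:345,215:415]; cv2.imwrite("pics/scenec.png",cv2.resize(t,(800,600),interpolation=cv2.INTER_CUBIC))
```

```text
(no output)
```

View pics/topc.png

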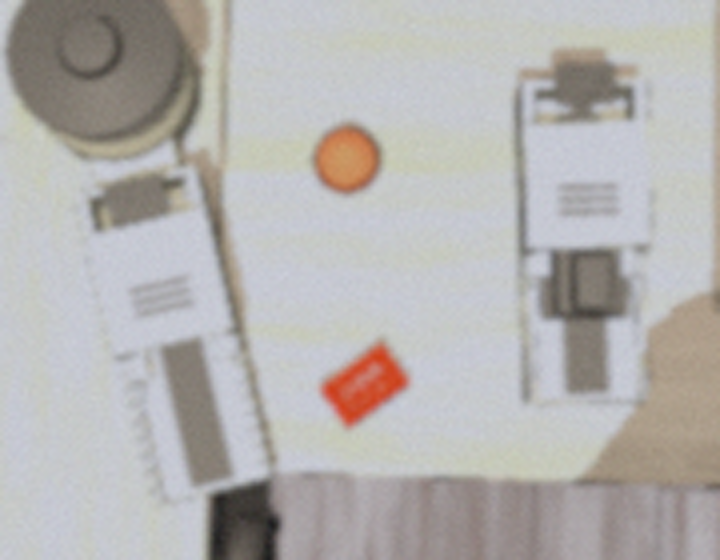

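View pics/scenec.png

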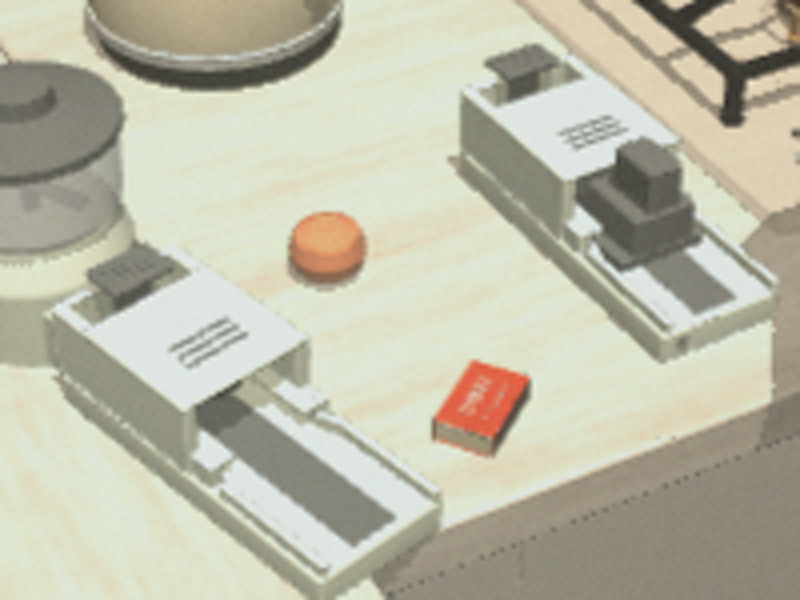

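The crops show hood corners, dock ends and the paddle clearly in both views. The charger's hood front corners are at (522,245) and (648,247) in the top crop, and the chopper's at (118,357) and (238,332). I'll solve both dock poses from these readings.

```bash
cat > h.py <<'E'
import numpy as np,cv2
from scipy.optimize import least_squares
C={n:np.load(n+".npz") for n in("scene","top")}
OFF={"scene":(215,195),"top":(230,165)}
def pix(n,U): return (np.array(U,float)+.5)/4-.5+OFF[n]
def proj(n,P): c=C[n]; return cv2.projectPoints(np.array(P,float),c["rvec"],c["tvec"],c["camera_matrix"],None)[0][:,0]
def world(p,m):
    m=np.array(m,float)/1000; c,s=np.cos(p[2]),np.sin(p[2])
    return np.c_[p[0]+c*m[:,0]-s*m[:,1],p[1]+s*m[:,0]+c*m[:,1],m[:,2]]
def fit(d,p0):
    def r(p): return np.concatenate([(proj(n,world(p,[m for m,_ in L]))-[pix(n,u) for _,u in L]).ravel() for n,L in d.items()])
    s=least_squares(r,p0,loss="soft_l1",f_scale=.7); return s.x,r(s.x).reshape(-1,2)
def ray(n,px,z):
    c=C[n];R=cv2.Rodrigues(c["rvec"])[0];o=-R.T@c["tvec"].ravel()
    d=R.T@np.linalg.inv(c["camera_matrix"])@np.array([*px,1.]); return o+d*(z-o[2])/d[2]
E
python3 - <<'E'
from h import *
H=lambda s,f:[((-28,42,67),f[0]),((-28,-42,67),f[1]),((85,42,67),f[2]),((85,-42,67),f[3])]
ch={"top":H(0,[(522,245),(648,247),(520,80),(646,82)])+[((78,0,79),(585,82)),((-110,0,22),(587,375))],
"scene":H(0,[(570,183),(680,140),(460,90),(575,55)])+[((78,0,79),(520,62)),((-129,42,0),(660,358)),((-129,-42,0),(775,310))]}
cp={"top":H(0,[(118,357),(238,332),(87,202),(198,170)])+[((160,0,153),(92,45))],
"scene":H(0,[(190,410),(310,340),(50,315),(180,245)])+[((-129,42,0),(320,600)),((-129,-42,0),(440,525))]}
for nm,d in(("charger",ch),("chopper",cp)):
    for k in(d,{"top":d["top"]},{"scene":d["scene"]}):
        p,r=fit(k,[.6,.1,0]); print(nm,list(k),p.round(4),np.degrees(p[2]).round(2)); 
        if len(k)==2: print(r.round(1).tolist())
E
```

```text
charger ['top', 'scene'] [ 0.5673 -0.0062  0.0569] 3.26
[[1.1, 1.7], [1.4, 0.3], [0.1, 0.9], [0.1, -0.6], [0.2, 1.6], [0.2, 0.5], [-2.0, -1.0], [-0.5, -0.8], [-0.8, -0.7], [-1.5, -1.2], [0.1, -1.2], [-0.3, 1.9], [0.1, 1.7]]
charger ['top'] [ 0.5691 -0.0043  0.0387] 2.22
charger ['scene'] [ 0.5646 -0.0062  0.056 ] 3.21
chopper ['top', 'scene'] [0.4941 0.2709 0.2692] 15.42
[[-0.8, 1.3], [0.1, 0.0], [-2.5, -1.1], [0.3, -0.5], [0.0, 0.5], [-1.3, -0.3], [0.4, -1.3], [0.3, -2.6], [-0.9, -1.5], [0.5, 3.2], [1.3, 0.8]]
chopper ['top'] [0.4941 0.2699 0.2734] 15.67
chopper ['scene'] [0.4934 0.2717 0.2719] 15.58
```

Run:
```python
from h import *
P={"ch":[.5680,-.0055,.048],"cp":[.4940,.2705,.271]}
ims=[]
for n,f,sz in(("top","pics/topc.png",(720,560)),("scene","pics/scenec.png",(800,600))):
    im=cv2.imread(f)
    def q(p,m): return np.round(((proj(n,world(p,m))-OFF[n]+.5)*4-.5)*16).astype(int)
    for p in P.values():
        for poly in([(-28,42,67),(-28,-42,67),(85,-42,67),(85,42,67)],[(-129,42,0),(-129,-42,0),(85,-42,0),(85,42,0)],[(-129,35,22),(-129,-35,22),(-60,-35,22),(-60,35,22)],[(64,20,79),(64,-20,79),(92,-20,79),(92,20,79)]):
            cv2.polylines(im,[q(p,poly).reshape(-1,1,2)],True,(0,0,255),1,cv2.LINE_AA,4)
        cv2.polylines(im,[q(p,[(-129,0,22),(-45,0,22)]).reshape(-1,1,2)],False,(255,0,0),1,cv2.LINE_AA,4)
    cv2.imwrite(f"pics/ov_{n}.png",im)
```

```text
(no output)
```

View pics/ov_top.png

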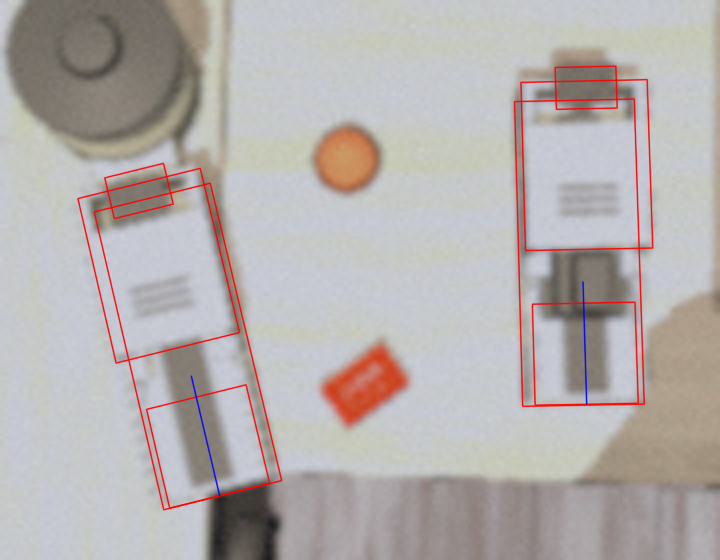

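View pics/ov_scene.png

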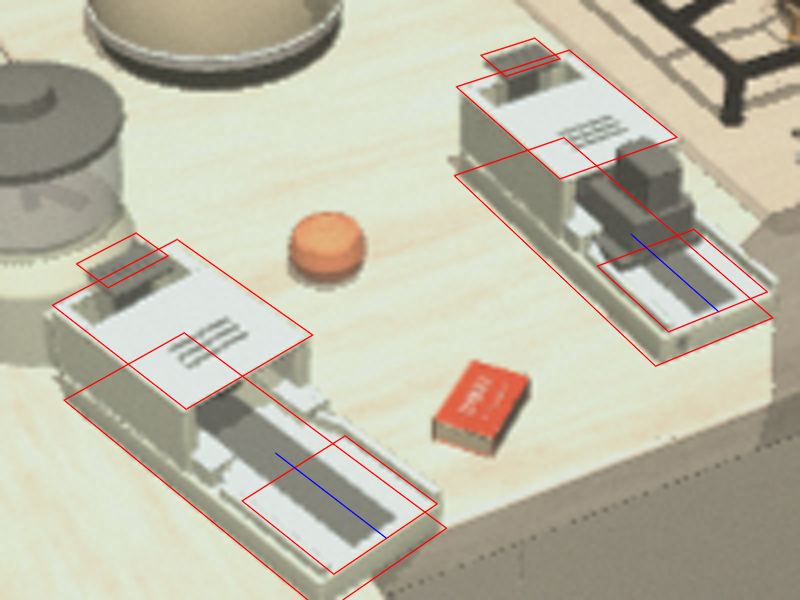

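The overlay fits to a few mm, but the top view hints at smaller yaws. I'll measure the dark strip's centre line on each deck to settle that.

Run:
```python
from h import *
P={"ch":([.5680,-.0055,.048],np.arange(-120,-84,2)),"cp":([.4940,.2705,.271],np.arange(-112,-45,2))}
for k,(p,xs) in P.items():
  for n in C:
    g=cv2.cvtColor(C[n]["img"],cv2.COLOR_RGB2GRAY).astype(np.float32); ys=np.arange(-26,26.1,.5); o=[]
    for x in xs:
        w=world(p,[(x,y,22) for y in ys]); q=proj(n,w).astype(np.float32)
        v=cv2.remap(g,q[:,0].reshape(1,-1),q[:,1].reshape(1,-1),cv2.INTER_LINEAR)[0]
        d=np.clip(np.percentile(v,80)-v-25,0,None)
        o.append(((d*ys).sum()/max(d.sum(),1), (d>15).sum()*.5, v.min()))
    o=np.array(o); ok=(o[:,1]>12)&(o[:,1]<32); f=np.polyfit(xs[ok],o[ok,0],1)
    print(k,n,ok.sum(),"slope",f[0].round(4),"y at -85:",np.polyval(f,-85).round(2),"rms",(o[ok,0]-np.polyval(f,xs[ok])).std().round(2),"w",np.median(o[ok,1]), xs[o[:,1]>8][:1])
  # hood front edge / side profile: pack rib top colour in top view
```

```text
ch scene 17 slope 0.0133 y at -85: -1.73 rms 0.18 w 30.5 [-120]
ch top 18 slope -0.0006 y at -85: -0.61 rms 0.17 w 28.75 [-120]
cp scene 34 slope 0.0013 y at -85: 1.34 rms 0.14 w 30.5 [-112]
cp top 34 slope 0.0017 y at -85: 2.23 rms 0.09 w 28.0 [-112]
```

```bash
cat >> h.py <<'E'
CH=np.array([.568,-.0066,.050]); CP=np.array([.4935,.2723,.2725])
from scipy.spatial.transform import Rotation as Ro
def go(dock,x,y,z,s,tcp=None):
    "units to bring TCP to dock point (mm), tool x along dock x, pointing down"
    t=world(dock,[(x,y,z)])[0]; w=s["tool_rot"]; R=Ro.from_quat([w[1],w[2],w[3],w[0]])
    G=Ro.from_euler("z",dock[2])*Ro.from_euler("x",np.pi)
    sh=R.inv().apply(t-s["eef_pos"])/.025; tu=np.degrees((R.inv()*G).as_rotvec())/6
    print("shift",sh.round(3),"turn",tu.round(3),"target",t.round(4))
def indock(dock,p):
    d=np.array(p[:2])-dock[:2]; c,s=np.cos(dock[2]),np.sin(dock[2]); return np.round([1000*(c*d[0]+s*d[1]),1000*(-s*d[0]+c*d[1]),1000*p[2]],1)
E
python3 - <<'E'
from h import *; from cell import telemetry
s=telemetry.observe(); go(CH,78,0,110,s)
E
```

```text
shift [ 23.703 -14.687   4.841] turn [-2.000e-02  2.000e-03  3.388e+00] target [ 0.6459 -0.0027  0.11  ]
```

Call:
move_arm:
  rows:
    - [[2.4,-1.5,0.3],[0,0,0.5],0]
    - [[4.8,-3,0.6],[0,0,1],0]
    - [[7.2,-4.5,0.9],[0,0,1.5],0]
    - [[9.6,-6,1.2],[0,0,2],0]
    - [[12,-7.5,1.5],[0,0,2.5],0]
    - [[14.4,-9,1.8],[0,0,3],0]
    - [[16.8,-10.5,2.1],[0,0,3.39],0]
    - [[19.2,-12,2.4],[0,0,3.39],0]
    - [[21.4,-13.3,2.8],[0,0,3.39],0]
    - [[23.0,-14.3,3.4],[0,0,3.39],0]
    - [[23.7,-14.69,4.2],[-0.02,0,3.39],0]
    - [[23.7,-14.69,4.84],[-0.02,0,3.39],0]
    - [[23.7,-14.69,4.84],[-0.02,0,3.39],0]
    - [[23.7,-14.69,4.84],[-0.02,0,3.39],0]

```text
t: 1.85
eef_pos: [0.6457, -0.0043, 0.1104]
tool_rot: [0.001, 1.0, 0.025, -0.0]
contact_force: [-0.8, 0.5, -1.1]
width: -0.0002
gripper_force: 0.0
```

Call:
move_arm:
  rows:
    - [[0,-0.06,0.4],[0,0,0],0]
    - [[0,-0.06,0.8],[0,0,0],0]
    - [[0,-0.06,1.0],[0,0,0],0]
    - [[0,-0.06,1.1],[0,0,0],0]
    - [[0,-0.06,1.16],[0,0,0],0]
    - [[0,-0.06,1.22],[0,0,0],0]
    - [[0,-0.06,1.28],[0,0,0],0]
    - [[0,-0.06,1.28],[0,0,0],0]

```text
t: 2.85
eef_pos: [0.6462, -0.0021, 0.0784]
tool_rot: [0.001, 1.0, 0.025, 0.0]
contact_force: [-0.5, 0.6, 0.0]
width: 0.0
gripper_force: 0.0
```

Call:
move_arm:
  rows:
    - [[0,0,0.04],[0,0,0],0]
    - [[0,0,0.08],[0,0,0],0]
    - [[0,0,0.08],[0,0,0],0]

```text
t: 3.22
eef_pos: [0.6472, -0.0021, 0.0774]
tool_rot: [0.001, 1.0, 0.025, 0.001]
contact_force: [0.2, 1.0, 4.7]
width: -0.0001
gripper_force: 2.5
```

Call:
move_arm:
  rows:
    - [[0,0,0.04],[0,0,0],0]
    - [[0,0,0.08],[0,0,0],0]
    - [[0,0,0.08],[0,0,0],0]

```text
t: 3.6
eef_pos: [0.6487, -0.0021, 0.0763]
tool_rot: [0.001, 1.0, 0.025, 0.003]
contact_force: [1.7, 1.2, 5.7]
width: -0.0
gripper_force: 3.2
```

Call:
move_arm:
  rows:
    - [[0,0,0.04],[0,0,0],0]
    - [[0,0,0.06],[0,0,0],0]
    - [[0,0,0.06],[0,0,0],0]

```text
t: 3.98
eef_pos: [0.6497, -0.002, 0.0754]
tool_rot: [0.001, 1.0, 0.025, 0.004]
contact_force: [1.6, 0.7, 6.9]
width: 0.0003
gripper_force: 3.8
```

Call:
move_arm:
  rows:
    - [[-0.04,0,0.04],[0,0,0],0]
    - [[-0.08,0,0.08],[0,0,0],0]
    - [[-0.08,0,0.08],[0,0,0],0]

```text
t: 4.35
eef_pos: [0.6501, -0.002, 0.075]
tool_rot: [0.001, 1.0, 0.025, 0.007]
contact_force: [5.1, 2.6, 9.3]
width: 0.0
gripper_force: 5.1
```

Call:
move_arm:
  rows:
    - [[-0.02,0,0.04],[0,0,0],0]
    - [[-0.04,0,0.08],[0,0,0],0]
    - [[-0.04,0,0.08],[0,0,0],0]

```text
t: 4.72
eef_pos: [0.651, -0.002, 0.0741]
tool_rot: [0.001, 1.0, 0.025, 0.009]
contact_force: [6.0, 1.4, 10.0]
width: 0.0003
gripper_force: 5.9
```

```bash
cat >> h.py <<'E'
def rear(dock,img,n,z=30,y=26):
    "x (mm) along dock where dark foot's rear edge begins, sampled at foot-top height"
    g=cv2.cvtColor(img,cv2.COLOR_RGB2GRAY).astype(np.float32); xs=np.arange(-125,-35,.5)
    q=proj(n,world(dock,[(x,y,z) for x in xs])).astype(np.float32)
    v=cv2.remap(g,q[:,0].reshape(1,-1),q[:,1].reshape(1,-1),cv2.INTER_LINEAR)[0]
    i=np.where(v<(v.max()+v.min())/2)[0]; return xs[i[0]],v.min(),v.max()
E
python3 - <<'E'
from h import *; from cell import telemetry,optics
for n in C:
    a=C[n]["img"]; b=optics.camera(n)["img"]
    print(n,[ (y,rear(CH,a,n,y=y),rear(CH,b,n,y=y)) for y in(-26,26)])
s=telemetry.observe();print(s["contact_force"],s["eef_pos"])
E
```

```text
scene [(-26, (np.float64(-77.0), np.float32(91.00195), np.float32(225.03125)), (np.float64(-99.5), np.float32(69.163086), np.float32(184.96875))), (26, (np.float64(-80.5), np.float32(103.40625), np.float32(228.0)), (np.float64(-103.0), np.float32(88.13086), np.float32(183.78125)))]
top [(-26, (np.float64(-70.0), np.float32(122.43457), np.float32(204.0)), (np.float64(-96.0), np.float32(57.625), np.float32(66.302734))), (26, (np.float64(-71.0), np.float32(114.66211), np.float32(202.75781)), (np.float64(-125.0), np.float32(37.773438), np.float32(134.92578)))]
[ 6.11643682  2.02789368 10.56317629] [ 0.65099153 -0.00202267  0.07411554]
```

Run:
```python
from cell import optics
import cv2
b=optics.camera("scene")["img"][180:300,290:440,::-1]; cv2.imwrite("pics/s2.png",cv2.resize(b,(750,600),interpolation=cv2.INTER_CUBIC))
```

```text
(no output)
```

View pics/s2.png

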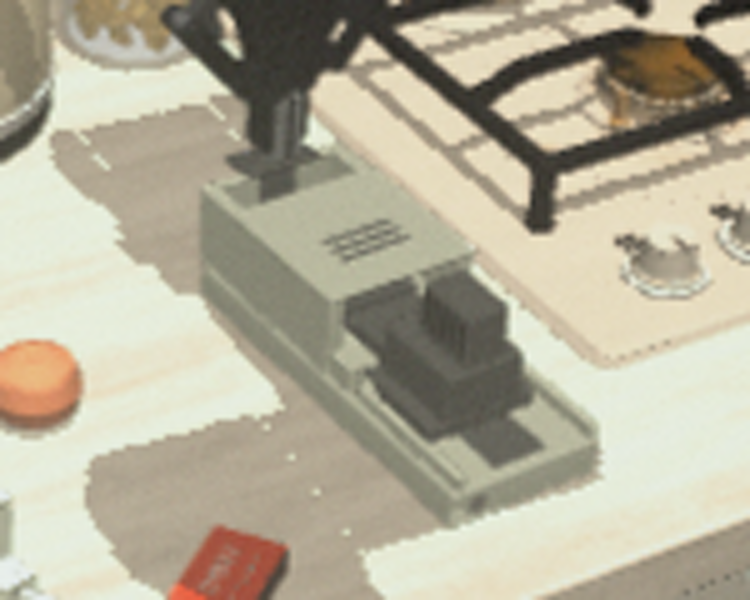

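The pack has sprung out by about 18–20 mm: its rear now sits at around (450,420) in the crop, and a stretch of nose is visible in front of the hood. I'll raise the fingers and move to the grip rib.

Call:
move_arm:
  rows:
    - [[0,0,-0.4],[0,0,0],0]
    - [[0,0,-1.2],[0,0,0],0.3]
    - [[0,0,-2.4],[0,0,0],1]
    - [[0,0,-2.6],[0,0,0],1]
    - [[0,0,-2.6],[0,0,0],1]

```text
t: 5.5
eef_pos: [0.6426, -0.0022, 0.1336]
tool_rot: [0.001, 1.0, 0.025, 0.0]
contact_force: [0.3, 0.7, 0.3]
width: 0.0722
gripper_force: 0.0
```

Run:
```python
from h import *; from cell import telemetry,optics
b=optics.camera("scene")["img"]
print([(y,rear(CH,b,"scene",y=y)) for y in(-26,-22,22,26)],[(y,rear(CH,C["scene"]["img"],"scene",y=y)) for y in(-22,22)])
s=telemetry.observe();print(s["contact_force"],s["width"]); go(CH,-68,0,62,s)
```

```text
[(-26, (np.float64(-99.5), np.float32(70.23047), np.float32(182.0))), (-22, (np.float64(-102.0), np.float32(69.87109), np.float32(182.53906))), (22, (np.float64(-104.5), np.float32(91.103516), np.float32(182.96875))), (26, (np.float64(-103.0), np.float32(88.0625), np.float32(183.41016)))] [(-22, (np.float64(-80.0), np.float32(90.4375), np.float32(226.3125))), (22, (np.float64(-80.5), np.float32(96.53125), np.float32(224.0625)))]
[-0.26758511 -0.07472054 -0.77544449] 0.07896096062445784
shift [-5.679  0.024  2.839] turn [ 0.018  0.016 -0.003] target [ 0.5001 -0.01    0.062 ]
```

Call:
move_arm:
  rows:
    - [[-2,0,0],[0,0,0],1]
    - [[-4,0.02,0],[0,0,0],1]
    - [[-5.5,0.02,0.1],[0,0,0],1]
    - [[-5.76,0.02,0.8],[0,0,0],1]
    - [[-5.76,0.02,1.6],[0,0,0],1]
    - [[-5.76,0.02,2.3],[0,0,0],1]
    - [[-5.76,0.02,2.7],[0,0,0],1]
    - [[-5.76,0.02,2.84],[0,0,0],1]
    - [[-5.76,0.02,2.84],[0,0,0],1]

```text
t: 6.68
eef_pos: [0.4994, -0.01, 0.0626]
tool_rot: [0.001, 1.0, 0.025, 0.0]
contact_force: [-0.4, -0.0, -0.2]
width: 0.0853
gripper_force: 0.0
```

Call:
move_arm:
  rows:
    - [[0,0,0],[0,0,0],0.5]
    - [[0,0,0],[0,0,0],0.3]
    - [[0,0,0],[0,0,0],0.15]
    - [[0,0,0],[0,0,0],0.15]
    - [[0,0,0],[0,0,0],0.15]
    - [[0,0,0],[0,0,0],0.15]
  force: 40

```text
t: 7.42
eef_pos: [0.4995, -0.0099, 0.0632]
tool_rot: [0.001, 1.0, 0.025, 0.0]
contact_force: [-1.9, 1.0, 5.4]
width: 0.0233
gripper_force: 40.8
```

Call:
move_arm:
  rows:
    - [[-0.15,0,0],[0,0,0],0.15]
    - [[-0.4,0,0],[0,0,0],0.15]
    - [[-0.7,0,0],[0,0,0],0.15]
    - [[-1.0,0,0],[0,0,0],0.15]

```text
t: 7.92
eef_pos: [0.4746, -0.0114, 0.0632]
tool_rot: [0.001, 1.0, 0.025, 0.001]
contact_force: [3.6, 1.0, 2.2]
width: 0.0233
gripper_force: 40.6
```

Call:
move_arm:
  rows:
    - [[-0.4,0,0],[0,0,0],0.15]
    - [[-0.8,0,0],[0,0,0],0.15]
    - [[-1.2,0,0],[0,0,0],0.15]
    - [[-1.6,0,0],[0,0,0],0.15]
    - [[-1.9,0,0],[0,0,0],0.15]
    - [[-1.9,0,0],[0,0,0],0.15]

```text
t: 8.68
eef_pos: [0.4261, -0.0138, 0.0631]
tool_rot: [0.001, 1.0, 0.025, 0.0]
contact_force: [1.6, 0.7, 7.6]
width: 0.0231
gripper_force: 41.2
```

Call:
move_arm:
  rows:
    - [[0,0,-0.5],[0,0,0],0.15]
    - [[0,0,-1.5],[0,0,0],0.15]
    - [[-0.5,0,-2.8],[0,0,0],0.15]
    - [[-1,0,-4],[0,0,0],0.15]
    - [[-1,0,-4],[0,0,0],0.15]
    - [[-1,0,-4],[0,0,0],0.15]

```text
t: 9.43
eef_pos: [0.3997, -0.0144, 0.1609]
tool_rot: [0.001, 1.0, 0.025, -0.002]
contact_force: [0.1, 0.2, -5.1]
width: 0.023
gripper_force: 40.0
```

Run:
```python
from h import *; from cell import telemetry,optics
b=optics.camera("scene")["img"]; np.save("b.npy",b)
s=telemetry.observe();print(s["contact_force"],s["moment"],s["eef_pos"]); go(CP,-128,0,130,s)
cv2.imwrite("pics/s3.png",cv2.resize(b[150:390,230:550,::-1],(800,600)))
```

```text
[ 0.06528189 -0.72413152 -6.10071651] [-0.01189841  0.05811464 -0.05551175] [ 0.39976863 -0.01438362  0.16070429]
shift [ -0.673 -10.137   1.219] turn [ 0.007  0.042 -2.126] target [0.3702 0.2379 0.13  ]
```

View pics/s3.png

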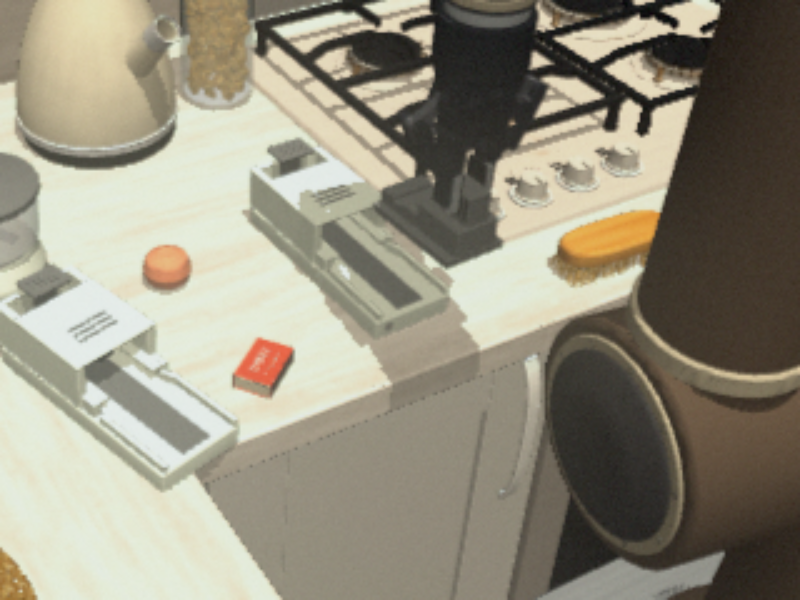

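The pack is held level and clear of the charger, with its rear foot edge running from (448,262) to (500,240). I'll work out where it sits in the grip from those corners.

Run:
```python
from h import *
T=np.array([.3998,-.0144,.05])
for u,v in((448,262),(502,243)):
    P=ray("scene",(230+u*.4,150+v*.4),.1195); print(indock(T,P))
```

```text
[-21.5  20.8 119.5]
[-23.9 -35.  119.5]
```

Call:
move_arm:
  rows:
    - [[0,-0.7,0],[0,0,-0.2],0.15]
    - [[0,-2,0],[0,0,-0.5],0.15]
    - [[-0.2,-3.5,0],[0,0,-0.8],0.15]
    - [[-0.3,-5,0],[0,0,-1.1],0.15]
    - [[-0.4,-6.5,0],[0,0,-1.4],0.15]
    - [[-0.5,-8,0],[0,0,-1.7],0.15]
    - [[-0.6,-9.3,0.3],[0,0,-2],0.15]
    - [[-0.67,-10,0.9],[0,0,-2.13],0.15]
    - [[-0.67,-10.14,1.22],[0,0,-2.13],0.15]
    - [[-0.67,-10.14,1.22],[0,0,-2.13],0.15]
    - [[-0.67,-10.14,1.22],[0,0,-2.13],0.15]

```text
t: 10.85
eef_pos: [0.3726, 0.237, 0.1315]
tool_rot: [0.001, 0.991, 0.136, -0.0]
contact_force: [1.0, -0.4, -4.8]
width: 0.0235
gripper_force: 40.5
```

Run:
```python
from h import *; from cell import telemetry,optics
b=optics.camera("scene")["img"]
s=telemetry.observe();print(s["contact_force"],s["eef_pos"]); go(CP,-128,0,66,s)
T=[*s["eef_pos"][:2],CP[2]]
im=cv2.resize(b[220:370,210:410,::-1],(800,600),interpolation=cv2.INTER_CUBIC)
z=1000*s["eef_pos"][2]-41
def q(p,m): return np.round(((proj("scene",world(p,m))-[210,220]+.5)*4-.5)*16).astype(int).reshape(-1,1,2)
cv2.polylines(im,[q(T,[(-20,30,z),(-20,-30,z),(80,-30,z),(80,30,z)])],True,(0,0,255),1,cv2.LINE_AA,4)
cv2.polylines(im,[q(CP,[(-129,35,30),(-129,-35,30),(-60,-35,30),(-60,35,30)])],True,(255,0,0),1,cv2.LINE_AA,4)
cv2.imwrite("pics/s4.png",im)
```

```text
[-0.17387915  0.07356496 -4.25290206] [0.37292963 0.2371019  0.13185107]
shift [-0.097 -0.064  2.634] turn [ 0.021 -0.002 -0.007] target [0.3702 0.2379 0.066 ]
```

View pics/s4.png

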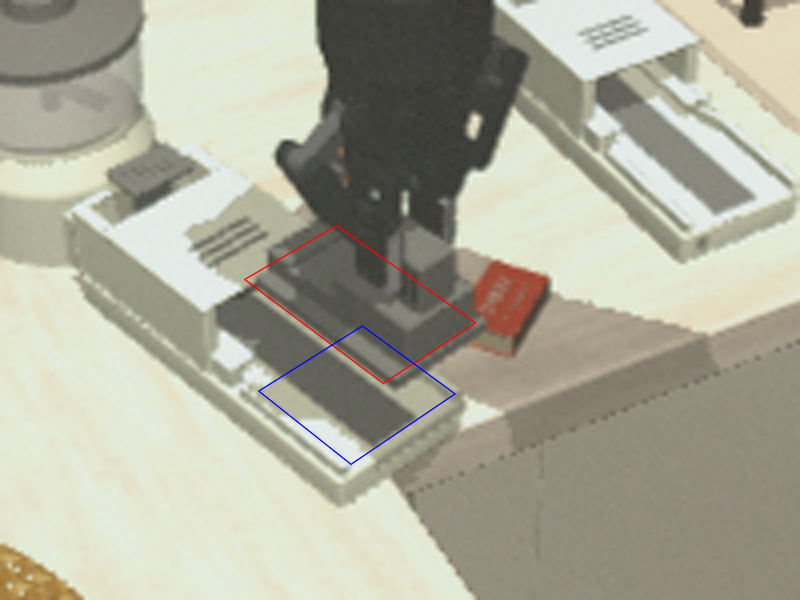

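The pack matches the predicted outline but sits about 3 mm further back in the grip, and the kerbs line up with the model. I'll lower it onto the landing.

Call:
move_arm:
  rows:
    - [[-0.08,-0.06,0.3],[0,0,0],0.15]
    - [[-0.1,-0.06,1],[0,0,0],0.15]
    - [[-0.1,-0.06,1.8],[0,0,0],0.15]
    - [[-0.1,-0.06,2.3],[0,0,0],0.15]
    - [[-0.1,-0.06,2.55],[0,0,0],0.15]
    - [[-0.1,-0.06,2.68],[0,0,0],0.15]
    - [[-0.1,-0.06,2.74],[0,0,0],0.15]
    - [[-0.1,-0.06,2.74],[0,0,0],0.15]

```text
t: 11.9
eef_pos: [0.3701, 0.2385, 0.0635]
tool_rot: [0.001, 0.991, 0.136, 0.0]
contact_force: [0.0, -0.5, -4.9]
width: 0.0231
gripper_force: 40.4
```

Run:
```python
from h import *; from cell import telemetry
s=telemetry.observe();print(s["contact_force"],s["moment"],indock(CP,s["eef_pos"])); go(CP,-128,0,63,s)
```

```text
[ 0.04093152 -0.49178715 -4.88875807] [-0.05071647  0.01856772  0.03244619] [-128.     0.6   63.5]
shift [-0.     0.025  0.02 ] turn [ 0.018 -0.006  0.003] target [0.3702 0.2379 0.063 ]
```

Call:
move_arm:
  rows:
    - [[0,0.02,0.03],[0.02,0,0],0.15]
    - [[0,0.02,0.06],[0.02,0,0],0.15]
    - [[0,0.02,0.06],[0.02,0,0],0.15]

```text
t: 12.28
eef_pos: [0.3704, 0.2383, 0.0632]
tool_rot: [-0.0, 0.991, 0.136, 0.0]
contact_force: [-4.7, -0.7, 6.4]
width: 0.0235
gripper_force: 42.0
```

Call:
move_arm:
  rows:
    - [[0,0,0.02],[0,0,0],0.15]
    - [[0,0,0.04],[0,0,0],0.15]
    - [[0,0,0.04],[0,0,0],0.15]

```text
t: 12.65
eef_pos: [0.3704, 0.2383, 0.0631]
tool_rot: [-0.0, 0.991, 0.136, 0.0]
contact_force: [-5.4, -1.5, 15.6]
width: 0.0229
gripper_force: 43.2
```

Call:
move_arm:
  rows:
    - [[0,0,-0.07],[0,0,0],0.15]
    - [[0.1,0,-0.07],[0,0,0],0.15]
    - [[0.2,0,-0.07],[0,0,0],0.15]
    - [[0.3,0,-0.07],[0,0,0],0.15]
    - [[0.4,0,-0.07],[0,0,0],0.15]

```text
t: 13.28
eef_pos: [0.3797, 0.2406, 0.0632]
tool_rot: [0.0, 0.991, 0.136, -0.0]
contact_force: [-3.1, -0.1, 6.2]
width: 0.0233
gripper_force: 42.0
```

```bash
cat > st.py <<'E'
from h import *; from cell import telemetry
s=telemetry.observe(); w=s["tool_rot"];R=Ro.from_quat([w[1],w[2],w[3],w[0]])
print("t",s["t"],"F tool",R.inv().apply(s["contact_force"]).round(1),"M",R.inv().apply(s["moment"]).round(2),"dock",indock(CP,s["eef_pos"])); go(CP,-100,0,63,s)
E
python3 st.py
```

```text
t 13.275 F tool [-3.  -0.7 -6.2] M [-0.1  -0.52  0.05] dock [-1.181e+02  1.000e-01  6.320e+01]
shift [0.724 0.004 0.006] turn [0.001 0.004 0.005] target [0.3972 0.2454 0.063 ]
```

Call:
move_arm:
  rows:
    - [[0.1,0,-0.035],[0,0,0],0.15]
    - [[0.2,0,-0.035],[0,0,0],0.15]
    - [[0.3,0,-0.035],[0,0,0],0.15]
    - [[0.4,0,-0.035],[0,0,0],0.15]

```text
t: 13.78
eef_pos: [0.3892, 0.2432, 0.0632]
tool_rot: [0.0, 0.991, 0.136, -0.0]
contact_force: [-0.9, 0.3, -0.8]
width: 0.023
gripper_force: 41.2
```

```bash
python3 st.py
```

```text
t 13.775 F tool [-0.8 -0.5  0.8] M [-0.11 -0.22  0.06] dock [-108.3   -0.    63.2]
shift [ 0.331 -0.     0.007] turn [0.001 0.003 0.003] target [0.3972 0.2454 0.063 ]
```

Call:
move_arm:
  rows:
    - [[0.08,0,0],[0,0,0],0.15]
    - [[0.16,0,0],[0,0,0],0.15]
    - [[0.16,0,0],[0,0,0],0.15]

```text
t: 14.15
eef_pos: [0.3935, 0.2444, 0.0632]
tool_rot: [-0.0, 0.991, 0.136, 0.0]
contact_force: [-0.1, -0.5, -3.0]
width: 0.0231
gripper_force: 40.9
```

Call:
move_arm:
  rows:
    - [[0.08,0,0],[0,0,0],0.15]
    - [[0.16,0,0],[0,0,0],0.15]
    - [[0.16,0,0],[0,0,0],0.15]

```text
t: 14.52
eef_pos: [0.3972, 0.2454, 0.0632]
tool_rot: [-0.0, 0.991, 0.136, 0.0]
contact_force: [0.6, 0.1, -3.0]
width: 0.0232
gripper_force: 40.8
```

Call:
move_arm:
  rows:
    - [[0.08,0,0],[0,0,0],0.15]
    - [[0.16,0,0],[0,0,0],0.15]
    - [[0.16,0,0],[0,0,0],0.15]

```text
t: 14.9
eef_pos: [0.4011, 0.2465, 0.0632]
tool_rot: [-0.0, 0.991, 0.136, 0.0]
contact_force: [-0.5, 0.0, -2.9]
width: 0.0234
gripper_force: 40.7
```

Call:
move_arm:
  rows:
    - [[0.08,0,0],[0,0,0],0.15]
    - [[0.16,0,0],[0,0,0],0.15]
    - [[0.16,0,0],[0,0,0],0.15]

```text
t: 15.28
eef_pos: [0.405, 0.2476, 0.0632]
tool_rot: [-0.0, 0.991, 0.136, 0.0]
contact_force: [0.5, -0.9, -4.0]
width: 0.0232
gripper_force: 40.6
```

Call:
move_arm:
  rows:
    - [[0.08,0,0],[0,0,0],0.15]
    - [[0.16,0,0],[0,0,0],0.15]
    - [[0.16,0,0],[0,0,0],0.15]

```text
t: 15.65
eef_pos: [0.4088, 0.2487, 0.0632]
tool_rot: [-0.0, 0.991, 0.136, 0.0]
contact_force: [1.0, -0.4, -4.1]
width: 0.0231
gripper_force: 40.6
```

Call:
move_arm:
  rows:
    - [[0.08,0,0],[0,0,0],0.15]
    - [[0.16,0,0],[0,0,0],0.15]
    - [[0.16,0,0],[0,0,0],0.15]

```text
t: 16.02
eef_pos: [0.4126, 0.2498, 0.0633]
tool_rot: [-0.0, 0.991, 0.136, 0.0]
contact_force: [-0.3, -0.7, -2.9]
width: 0.0235
gripper_force: 40.6
```

Call:
move_arm:
  rows:
    - [[0.08,0,0],[0,0,0],0.15]
    - [[0.16,0,0],[0,0,0],0.15]
    - [[0.16,0,0],[0,0,0],0.15]

```text
t: 16.4
eef_pos: [0.4157, 0.2505, 0.0632]
tool_rot: [0.0, 0.991, 0.136, -0.001]
contact_force: [-2.7, -1.8, -0.6]
width: 0.0231
gripper_force: 41.1
```

Call:
move_arm:
  rows:
    - [[0.08,0,0],[0,0,0],0.15]
    - [[0.16,0,0],[0,0,0],0.15]
    - [[0.16,0,0],[0,0,0],0.15]

```text
t: 16.77
eef_pos: [0.4199, 0.2517, 0.0632]
tool_rot: [0.0, 0.991, 0.136, -0.0]
contact_force: [-3.8, -0.4, 0.4]
width: 0.023
gripper_force: 41.2
```

Call:
move_arm:
  rows:
    - [[0.08,0,0],[0,0,0],0.15]
    - [[0.16,0,0],[0,0,0],0.15]
    - [[0.16,0,0],[0,0,0],0.15]

```text
t: 17.15
eef_pos: [0.4233, 0.2527, 0.0632]
tool_rot: [0.0, 0.991, 0.136, -0.001]
contact_force: [-5.4, -0.9, 1.9]
width: 0.0231
gripper_force: 41.4
```

Call:
move_arm:
  rows:
    - [[0.08,0,0],[0,0,0],0.15]
    - [[0.16,0,0],[0,0,0],0.15]
    - [[0.16,0,0],[0,0,0],0.15]

```text
t: 17.52
eef_pos: [0.4264, 0.2535, 0.0632]
tool_rot: [0.0, 0.991, 0.136, -0.002]
contact_force: [-6.2, -1.7, 3.1]
width: 0.0229
gripper_force: 41.6
```

Call:
move_arm:
  rows:
    - [[0.08,0,0],[0,0,0],0.15]
    - [[0.16,0,0],[0,0,0],0.15]
    - [[0.16,0,0],[0,0,0],0.15]

```text
t: 17.9
eef_pos: [0.4318, 0.2551, 0.0632]
tool_rot: [-0.0, 0.991, 0.136, 0.0]
contact_force: [-2.9, -0.6, 0.0]
width: 0.0232
gripper_force: 41.1
```

Call:
move_arm:
  rows:
    - [[0.08,0,0],[0,0,0],0.15]
    - [[0.16,0,0],[0,0,0],0.15]
    - [[0.16,0,0],[0,0,0],0.15]

```text
t: 18.27
eef_pos: [0.4358, 0.2562, 0.0632]
tool_rot: [-0.0, 0.991, 0.136, 0.0]
contact_force: [-2.5, -1.5, -0.8]
width: 0.0231
gripper_force: 41.1
```

Call:
move_arm:
  rows:
    - [[0.06,0,0],[0,0,0],0.15]
    - [[0.12,0,0],[0,0,0],0.15]
    - [[0.12,0,0],[0,0,0],0.15]

```text
t: 18.65
eef_pos: [0.4385, 0.257, 0.0632]
tool_rot: [-0.0, 0.991, 0.136, 0.0]
contact_force: [-4.0, -0.2, -0.6]
width: 0.0228
gripper_force: 41.0
```

Call:
move_arm:
  rows:
    - [[0.04,0,0],[0,0,0],0.15]
    - [[0.04,0,0],[0,0,0],0.15]

```text
t: 18.9
eef_pos: [0.4393, 0.2572, 0.0632]
tool_rot: [-0.0, 0.991, 0.136, 0.0]
contact_force: [-3.3, 0.2, -0.2]
width: 0.0228
gripper_force: 40.9
```

Call:
move_arm:
  rows:
    - [[0.04,0,0],[0,0,0],0.15]
    - [[0.04,0,0],[0,0,0],0.15]

```text
t: 19.15
eef_pos: [0.4403, 0.2575, 0.0632]
tool_rot: [-0.0, 0.991, 0.136, 0.0]
contact_force: [-2.5, 0.0, -1.3]
width: 0.0232
gripper_force: 40.9
```

Call:
move_arm:
  rows:
    - [[0.04,0,0],[0,0,0],0.15]
    - [[0.04,0,0],[0,0,0],0.15]

```text
t: 19.4
eef_pos: [0.4413, 0.2578, 0.0632]
tool_rot: [-0.0, 0.991, 0.136, 0.0]
contact_force: [-2.2, -0.3, -2.4]
width: 0.0231
gripper_force: 40.9
```

Call:
move_arm:
  rows:
    - [[0.04,0,0],[0,0,0],0.15]
    - [[0.04,0,0],[0,0,0],0.15]

```text
t: 19.65
eef_pos: [0.4423, 0.2581, 0.0632]
tool_rot: [-0.0, 0.991, 0.136, 0.0]
contact_force: [-2.6, -0.4, -1.4]
width: 0.0231
gripper_force: 40.9
```

Call:
move_arm:
  rows:
    - [[0.03,0,0],[0,0,0],0.15]
    - [[0.03,0,0],[0,0,0],0.15]

```text
t: 19.9
eef_pos: [0.4429, 0.2582, 0.0632]
tool_rot: [-0.0, 0.991, 0.136, 0.0]
contact_force: [-2.3, -0.3, -0.8]
width: 0.023
gripper_force: 40.9
```

Call:
move_arm:
  rows:
    - [[0.03,0,0],[0,0,0],0.15]
    - [[0.03,0,0],[0,0,0],0.15]

```text
t: 20.15
eef_pos: [0.444, 0.2586, 0.0633]
tool_rot: [-0.0, 0.991, 0.136, 0.0]
contact_force: [-1.9, 0.3, -3.4]
width: 0.0228
gripper_force: 40.7
```

Call:
move_arm:
  rows:
    - [[0.03,0,0],[0,0,0],0.15]
    - [[0.03,0,0],[0,0,0],0.15]

```text
t: 20.4
eef_pos: [0.4444, 0.2587, 0.0633]
tool_rot: [-0.0, 0.991, 0.136, 0.0]
contact_force: [-2.1, -0.2, -3.2]
width: 0.023
gripper_force: 40.8
```

Call:
move_arm:
  rows:
    - [[0.03,0,0],[0,0,0],0.15]
    - [[0.03,0,0],[0,0,0],0.15]

```text
t: 20.65
eef_pos: [0.4449, 0.2587, 0.0633]
tool_rot: [0.0, 0.991, 0.136, -0.0]
contact_force: [-2.6, -0.3, -1.8]
width: 0.0233
gripper_force: 40.9
```

Call:
move_arm:
  rows:
    - [[0.02,0,0],[0,0,0],0.15]
    - [[0.02,0,0],[0,0,0],0.15]

```text
t: 20.9
eef_pos: [0.445, 0.2588, 0.0633]
tool_rot: [0.0, 0.991, 0.136, -0.001]
contact_force: [-5.0, -1.4, 1.2]
width: 0.0232
gripper_force: 41.1
```

The push rose at about 1.5 mm past the suspected click, which fits the rubber stop. I'll confirm the latch with a gentle pull back.

Call:
move_arm:
  rows:
    - [[-0.06,0,0],[0,0,0],0.15]
    - [[-0.12,0,0],[0,0,0],0.15]
    - [[-0.12,0,0],[0,0,0],0.15]

```text
t: 21.28
eef_pos: [0.4435, 0.2584, 0.0633]
tool_rot: [-0.0, 0.991, 0.136, 0.001]
contact_force: [1.1, 1.1, -7.2]
width: 0.023
gripper_force: 40.3
```

Call:
move_arm:
  rows:
    - [[-0.04,0,0],[0,0,0],0.15]
    - [[-0.04,0,0],[0,0,0],0.15]

```text
t: 21.52
eef_pos: [0.4433, 0.2584, 0.0637]
tool_rot: [-0.0, 0.991, 0.136, 0.002]
contact_force: [4.9, 0.7, -7.8]
width: 0.0231
gripper_force: 40.1
```

Pulling back is resisted (4.9 N with only 0.2 mm of movement), so the pack is latched. I'll ease off, release and rise.

Call:
move_arm:
  rows:
    - [[0.05,0,0.01],[0,0,0],0.15]
    - [[0.05,0,0.01],[0,0,0],0.15]
    - [[0.05,0,0.01],[0,0,0],0.4]
    - [[0.05,0,0.01],[0,0,0],0.8]
    - [[0.05,0,0.01],[0,0,0],0.9]
    - [[0.05,0,0.01],[0,0,0],0.9]
    - [[0.05,0,-0.5],[0,0,0],0.9]
    - [[0.05,0,-1.5],[0,0,0],0.9]
    - [[0.05,0,-3],[0,0,0],0.9]
    - [[-1,0,-5],[0,0,0],0.9]
    - [[-2,2,-6],[0,0,0],0.9]
    - [[-2,4,-6],[0,0,0],0.9]
    - [[-2,6,-6],[0,0,0],0.9]
    - [[-2,6,-6],[0,0,0],0.9]

```text
t: 23.28
eef_pos: [0.4348, 0.0974, 0.2145]
tool_rot: [0.0, 0.991, 0.134, 0.001]
contact_force: [1.1, 0.6, 0.5]
width: 0.0771
gripper_force: 0.0
```

Run:
```python
from cell import optics
import cv2
b=optics.camera("scene")["img"][195:345,215:415,::-1]; cv2.imwrite("pics/s5.png",cv2.resize(b,(800,600),interpolation=cv2.INTER_CUBIC))
```

```text
(no output)
```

View pics/s5.png

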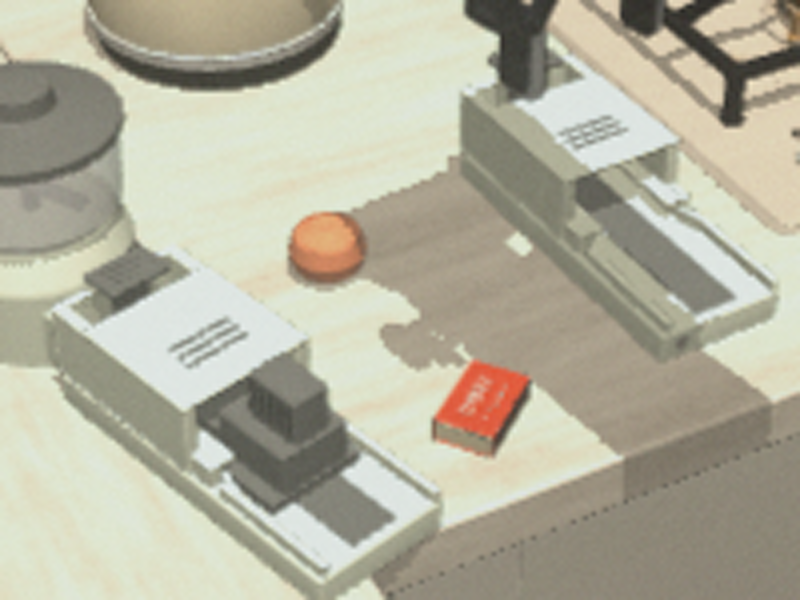

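The pack sits in line in the chopper's rail at about (290,430). The charger is empty, the bystanders haven't moved, and the arm is clear of everything.

```bash
python3 -c "
from cell import workorder; print(workorder.job_done())"
```

```text
the job is handed in; nothing more can be done
None
```

The pack is out of the charger, latched in the chopper's rail and released, and the job is handed in; the hand-in returned no verdict. The click was felt and confirmed by a gentle pull-back, with about 5 N at most on the end stop.

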